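# Read the sensor spot on a culture bottle while the shaker swings

## Task

Take a sensor reading from the culture bottle with the blue spot on its cap while it is being shaken: draw the shaker tray about 7 cm to one side by its yellow grip and let it go so that it swings freely, without ever letting it run into its end stops. While it keeps swinging by itself, take the reader pen from its holder and, with the pen upright and touching nothing on the shaker, keep its tip about 2 cm above the blue spot, travelling with the spot and staying over it for a good 5 seconds without a break. Then put the pen back in its holder, upright and all the way down, and let go, leaving both bottles standing in the tray and the other things on the bench where they are.

Things in the scene. Friction and masses are not known exactly. Their poses are not given: they have to be found in the camera images.
- shaker: Hand-swung bench shaker: white case 160 x 460 mm and 35 mm high, fixed to the bench, with two steel guide rods and a blue bracket at each end (top of brackets 67 mm above the bench). Origin: centre of its underside on the bench. Its y axis is the long axis, along which the tray travels; z up.
- tray (a joint): Travel of the shaker's tray along the shaker's y axis, m: 0 at rest in the middle, positive to +y; end stops at -0.095 and +0.095. Hidden springs pull it to 0 with 19 N/m; tray 3.2 kg and two bottles of 0.4 kg each, nominal (masses vary by 15 to 25 %): it swings with a period of about 2.9 s (2.6 to 3.2 s). Low friction (about 0.18 N s/m): the swing halves in about 25 to 30 s.
- tray_floor (a point): Middle of the floor of the aluminium tray, 66 mm above the bench; moves with the tray, axes as the shaker's. The tray is 140 mm (x) by 240 mm (y) and has two square pockets, 72 mm inside, of 22 mm high steel strips, centred on its centre line at y = -78 and -2 mm from this point.
- grip (a point): Centre of the top of the tray's yellow upright grip: a post 26 mm in diameter and 56 mm tall on the tray floor (a 40 mm wide foot in its lowest 8 mm), top 122 mm above the bench, standing on the tray's centre line 95 mm to +y of the tray's middle. Axes as the shaker's. Moves with the tray.
- culture: Squat amber culture bottle with white label and white cap with a blue spot, 66 mm in diameter and 84 mm tall, standing loose in one of the tray's two pockets (either one). Origin: centre of its underside (on the tray floor); z up. About 0.4 kg.
- spot (a point): Centre of the round blue sensor spot, 32 mm in diameter, on top of that bottle's cap (cap 54 mm in diameter), 85 mm above the bottle's underside and 151 mm above the bench.
- control: The same kind of bottle with a plain white cap without spot, in the other pocket. Origin: centre of its underside; z up. About 0.4 kg.
- pen: Reader pen: round white rod 26 mm in diameter, 150 mm long, 0.07 kg, with a blue band near the tip; standing tip down in its holder. Origin: centre of the tip's flat end face (18 mm wide, widening to 26 mm over 14 mm); its z axis runs from the tip up along the pen.
- holder: Pen holder fixed to the bench: grey round foot 90 mm in diameter with an upright sleeve, 34 mm inside diameter, widening like a funnel to about 54 mm at its mouth, which is 72 mm above the bench. Origin: centre of its underside on the bench; z up.
- seat (a point): Centre of the floor inside the holder's sleeve, 12 mm above the bench, where the pen's tip rests.
- dishes: Bystander: stack of two clear culture dishes, 90 mm in diameter, 30 mm high. Origin: centre of the underside.
- vial: Bystander: small clear vial with red cap, 32 mm in diameter, 65 mm tall. Origin: centre of the underside.
- reagent: Bystander: amber reagent bottle with red cap and red label, 52 mm in diameter, 120 mm tall. Origin: centre of the underside.
There are look-alikes about, which are no part of the job. What is shaped like the holder but pink or purple is not meant.

How it is judged:
On the way, in this order (a step that is already met when the one before it is completed fails the run):
1. the tray has been let go and swings freely, about 5 cm or more to each side ((value of joint tray above 0.035 m or value of joint tray below -0.035 m or velocity of joint tray above 0.075 m/s or velocity of joint tray below -0.075 m/s) and contact force between each of the arm, pen and shaker below 0.2 N and contact force between each of the arm, pen and culture below 0.2 N and contact force between each of the arm, pen and control below 0.2 N), for 1.5 s.
2. the upright pen's tip stays over the blue spot (within its 16 mm radius, 5 to 40 mm above it) for 4 s, travelling with it while the tray swings by itself about 32 mm or more to each side, untouched ((value of joint tray above 0.022 m or value of joint tray below -0.022 m or velocity of joint tray above 0.046 m/s or velocity of joint tray below -0.046 m/s) and contact force between each of the arm, pen and shaker below 0.2 N and contact force between each of the arm, pen and culture below 0.2 N and contact force between each of the arm, pen and control below 0.2 N and horizontal distance between pen and spot below 0.016 m and z of pen in the frame of spot between 0.005 and 0.04 m and angle between pen's own z axis and vertical below 0.3 rad), for 4 s.
At the end, for the whole second after the job is handed in: The pen stands in its holder, released and at rest: tip within 12 mm of the seat's centre and 6 mm of its floor, leaning less than 0.15 rad; both bottles stand upright (within 0.15 rad) on the tray in their pockets. The tray may still be swinging (horizontal distance between pen and seat below 0.012 m and z of pen in the frame of seat below 0.006 m and angle between each of pen, culture, control's own z axis and vertical below 0.15 rad and linear speed of pen below 0.03 m/s and z of culture in the frame of grip between -0.064 and -0.048 m and horizontal distance between each of culture, control and grip below 0.19 m and z of control in the frame of grip between -0.064 and -0.048 m); the robot touches nothing.
It fails at once if the tray runs into an end stop (beyond 92 mm) (value of joint tray above 0.092 m or value of joint tray below -0.092 m).
It fails at once if the pen knocks against the shaker or a bottle on it (over 3 N) (contact force between pen and shaker above 3 N or contact force between pen and culture above 3 N or contact force between pen and control above 3 N).
It fails at once if a bottle on the shaker tips (over 0.3 rad) (angle between any of culture, control's own z axis and vertical above 0.3 rad).
It fails at once if a bystander is moved by more than 30 mm (distance of any of dishes, vial, reagent from where it was at the start of the episode above 0.03 m).
It also fails if it takes over 59 s, if anything falls off the work surface, if the arm or the gripper's body presses on something with over 40 N, if the wrist force passes 120 N, or if a joint passes its speed limit or range.

## Robot

A 6-joint arm with a two-finger parallel gripper is mounted at the origin on the work surface. World frame = base frame: x ahead of the robot, y to its left, z up, the work surface at z = 0. Lengths are in m, angles in rad, forces in N, time in s.
With the tool pointing down it reaches from about 0.25 to 0.8 m from the base axis. Payload 3.9 kg.
Tool frame: the origin (TCP) lies at the very end of the fingers, on their centre line; the grasp point (between the pads) lies 19 mm behind it; z points along the fingers, y is the line along which they close (so a half turn about z gives the same grasp; the last joint's range is limited). The gripper opens to 85 mm and grips with 20 to 120 N. Pads are 22 mm wide; open, the fingers measure 114 mm over their backs; the gripper's body (76 mm by 85 mm) begins 54 mm behind the grasp point. The pads swing forward as they close: fully open they stand 13 mm farther back than shut.
Start: joints at [1.143, 0.26, -0.138, 1.173, 0, 1.571], TCP at [0.218, 0.478, 0.231] pointing down, gripper open.
Joint ranges: [-2.78, 2.78], [-0.83, 1.72], [-1.28, 1.37], [-1.9, 2.12], [-1.57, 1.48], [-3.14, 3.14]. Speed limits (rad/s): [2.57, 2.57, 3.14, 3.14, 3.14, 3.14].

## Interface

Orientations are given as [roll, pitch, yaw] about the fixed x, y, z axes, in that order (R = Rz(yaw) Ry(pitch) Rx(roll)).
In Python, from workcell import bot, cams gives the robot as it stands.
- The arm moves only by the tool step_arm, never from a script. Its argument "motion" is a list that holds one entry, the list of rows, each a list of 7 numbers: the shift along the world's x, y, z in mm, then the turn, a rotation vector about the world's x, y, z in degrees, then the finger opening in mm, from 0 to 85.4. In form: [[[tx, ty, tz, wx, wy, wz, gripper], ...]]. A call has 1 to 20 rows; each row is the pose to reach, as a shift and turn from the pose commanded when the call began; what a row does not reach only later rows make up. A row lasts 1/12 s, in which the tool goes at most 41.7 mm and 7.16 degrees, less where a joint would pass 70% of its speed; a pose out of reach is approached as far as the arm can. A call with a gripper value outside its range is refused whole. The fingers move at their own pace and stop on an object; the grip force is fixed at half the most. Time passes only in rows, so rows that repeat a pose let the fingers close. It gives the time, the measured TCP pose, the force, the opening and the grip force at its end, in the units of the state.
- bot.sense(): the state, without advancing time (a new reading comes with each control period).
- cams.grab_frame(name): name is "side" or "top" or "wrist"; returns a dict with "frame" (420x560x3 uint8, red, green, blue), "depth" (420x560 float32, m along the optical axis (not along the pixel's ray), 0 where there is no reading), "fx", "fy", "cx", "cy" (pixels), "cam_to_world" (4x4, takes a point from camera to world coordinates). Camera axes: x right, y down, z forward; pixel columns grow to the right and rows downward; lengths in m; the calibration is good to about 2 mm. A picture is of the moment at which its call begins.
- bot.hand_in(): hands the job in; it is judged then, once.
The state is a dict: "clock": time; "joints": joint angles; "joint_vel": joint speeds; "tau": joint torques, N m; "position": TCP position; "tool_rot": TCP orientation; "force": force on the tool from outside, world axes, zero at the start; "ft_torque": the same for the moment, N m; "gripper_width": finger opening in m; "finger_force": force on a finger pad.
Only numpy, scipy, OpenCV 4.12 (cv2) and the standard library are available. Lean on these libraries where they do the work, as an engineer would, in place of code of your own. Each camera call takes 0.05 s, during which the arm holds its last target. There are 200 camera calls.

## Working session

There is one attempt and no reset: what is moved stays moved. The work goes in short steps, Python scripts to look and compute and a tool call to move; the robot and the scene stay as the last step left them, time stands still between calls to the robot, and variables do not carry over. Pictures are saved under pics/ and viewed, at most 10 in all, crops included, and the job is handed in when it is done.

Besides the shell and the picture viewer there is one more tool, called after ">>>" as name([rows], argument=value, ...), one row to a line, values as JSON. step_arm: Moves the arm, as the interface text tells. Its arguments: {"type":"object","properties":{"motion":{"type":"array"}},"required":["motion"]}

```bash
mkdir -p pics; ls; python3 - <<'E'
from workcell import bot,cams
import cv2,numpy as np
for n in ["side","top"]:
    g=cams.grab_frame(n); np.savez(f"{n}0.npz",**g)
    cv2.imwrite(f"pics/{n}0.png",g["frame"][:,:,::-1]); print(n,g["fx"],g["cx"],g["cy"],np.round(g["cam_to_world"],3).tolist())
print(bot.sense())
E
```

```text
pics
side 535.6259072617966 292.04416422887755 203.19058040877889 [[-0.992, -0.067, 0.103, 0.385], [-0.122, 0.607, -0.786, 1.076], [-0.01, -0.792, -0.61, 0.935], [0.0, 0.0, 0.0, 1.0]]
top 440.55570742276774 275.7024277927178 215.57684269773378 [[0.002, -0.988, 0.151, 0.345], [-1.0, -0.002, -0.003, 0.04], [0.003, -0.151, -0.988, 1.289], [0.0, 0.0, 0.0, 1.0]]
{'clock': 0.1, 'joints': array([ 1.14300480e+00,  2.60610132e-01, -1.39264085e-01,  1.17272797e+00,
        3.63725485e-05,  1.57079720e+00]), 'joint_vel': array([ 0.00035819, -0.0033377 ,  0.00372618,  0.00152665,  0.00076509,
        0.00046315]), 'tau': array([-8.56981987e-04, -4.06507802e+01,  2.54527384e+01,  1.00635758e-02,
       -1.05497363e-04,  9.00230674e-06]), 'position': array([0.21752775, 0.47711417, 0.23054337]), 'tool_rot': array([-3.13978679e+00, -3.63709047e-05,  2.71380018e+00]), 'force': array([-0.22596494, -0.18664911,  0.42859998]), 'ft_torque': array([0.0201669 , 0.00993552, 0.03253756]), 'finger_force': 0.0, 'gripper_width': 0.0855593814495408}
```

View pics/top0.png

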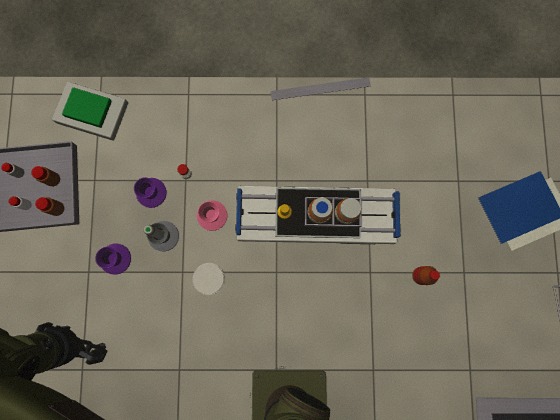

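View pics/side0.png

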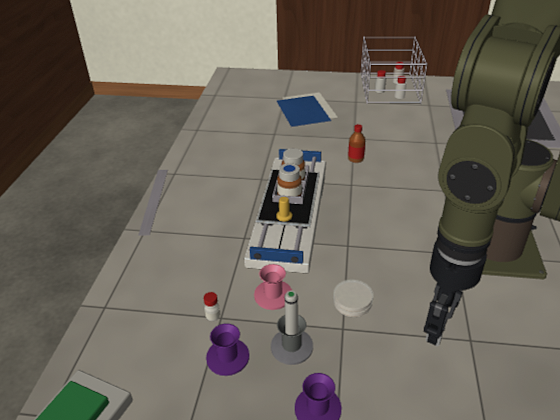

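The top view shows the grip at (285,211), the blue spot at (321,208), the control cap at (349,208), the pen top at (148,230) in the grey holder at (160,236), and the brackets at cols 239 and 397. In the side view the grip is at (285,203), the spot at (289,168), the pen top at (291,296) and the grey foot at (292,345). Next I'll triangulate these.

```bash
cat > h.py <<'E'
import cv2,numpy as np
def ray(g,uv):
    M=np.asarray(g["cam_to_world"]); d=M[:3,:3]@np.array([(uv[0]-g["cx"])/g["fx"],(uv[1]-g["cy"])/g["fy"],1.])
    return M[:3,3],d/np.linalg.norm(d)
def plane(g,uv,z):
    o,d=ray(g,uv); return o+d*(z-o[2])/d[2]
def tri(rs):
    A=sum(np.eye(3)-np.outer(d,d) for o,d in rs); b=sum((np.eye(3)-np.outer(d,d))@o for o,d in rs); return np.linalg.solve(A,b)
def blob(g,lo,hi,roi):
    x0,y0,x1,y1=roi; h=cv2.cvtColor(np.ascontiguousarray(g["frame"]),cv2.COLOR_RGB2HSV)
    m=np.zeros(h.shape[:2],np.uint8); m[y0:y1,x0:x1]=cv2.inRange(h,np.array(lo),np.array(hi))[y0:y1,x0:x1]
    n,l,s,c=cv2.connectedComponentsWithStats(m); i=1+np.argmax(s[1:,4]); return c[i],s[i],(l==i)
E
python3 - <<'E'
from h import *
S=dict(np.load("side0.npz"));T=dict(np.load("top0.npz"))
P=lambda *a:print(*[np.round(x,4) if isinstance(x,np.ndarray) else x for x in a])
Y=((18,120,80),(32,255,255)); B=((100,120,60),(130,255,255))
for nm,c,rs,rt in [("grip",Y,(260,180,310,240),(270,195,300,225)),("spot",B,(275,155,305,180),(308,195,335,220))]:
    a,sa,_=blob(S,*c,rs); b,sb,_=blob(T,*c,rt); P(nm,a,sa,b,sb,"tri",tri([ray(S,a),ray(T,b)]),"planes",plane(S,a,.151),plane(T,b,.151))
# grip top: top plane
a,sa,m=blob(T,*Y,(270,195,300,225)); 
# brackets (blue) in both
for nm,rt,rs in [("br+",(228,180,246,245),(240,240,310,270)),("br-",(388,185,405,245),(270,145,330,165))]:
    for g,r in((T,rt),(S,rs)):
        a,sa,m=blob(g,*B,r); ys,xs=np.nonzero(m); P(nm,a,sa,cv2.minAreaRect(np.c_[xs,ys].astype(np.float32)),plane(g,a,.06))
for n,g,r in(("T",T,(130,210,190,262)),("S",S,(255,275,330,370))):
    x0,y0,x1,y1=r; cv2.imwrite(f"pics/z{n}.png",cv2.resize(g["frame"][y0:y1,x0:x1,::-1],None,fx=6,fy=6,interpolation=cv2.INTER_NEAREST))
im=[cv2.imread(f"pics/z{n}.png") for n in "TS"]
h=max(i.shape[0] for i in im); im=np.hstack([cv2.copyMakeBorder(i,0,h-i.shape[0],0,0,0) for i in im]); print(im.shape); cv2.imwrite("pics/z.png",im)
E
```

```text
grip [283.5326 209.8333] [276 197  16  25 276] [283.7972 210.5944] [277 204  15  15 143] tri [0.5443 0.0146 0.0868] planes [0.5338 0.0947 0.151 ] [0.532  0.0159 0.151 ]
spot [288.9245 167.7925] [284 165  11   6  53] [321.7477 206.9252] [316 201  12  12 107] tri [ 0.543  -0.0837  0.1505] planes [ 0.5437 -0.0831  0.151 ] [ 0.542  -0.0836  0.151 ]
br+ [238.1765 211.2222] [236 189   5  45 153] ((238.12942504882812, 210.988037109375), (3.417576789855957, 44.073848724365234), 1.8476102352142334) [0.545  0.1429 0.06  ]
br+ [276.0625 254.0536] [250 247  53  16 560] ((275.96136474609375, 254.4377899169922), (53.029266357421875, 11.8363676071167), 5.04245138168335) [0.5459 0.1512 0.06  ]
br- [396.5254 214.4746] [393 192   7  45 236] ((396.3241271972656, 214.01986694335938), (44.098575592041016, 5.938608169555664), 88.31531524658203) [ 0.5366 -0.3046  0.06  ]
br- [311.26   155.2667] [303 151  18  11 150] ((311.49310302734375, 155.582763671875), (17.688690185546875, 9.550230026245117), 4.763641834259033) [ 0.5036 -0.2925  0.06  ]
(570, 810, 3)
```

View pics/z.png

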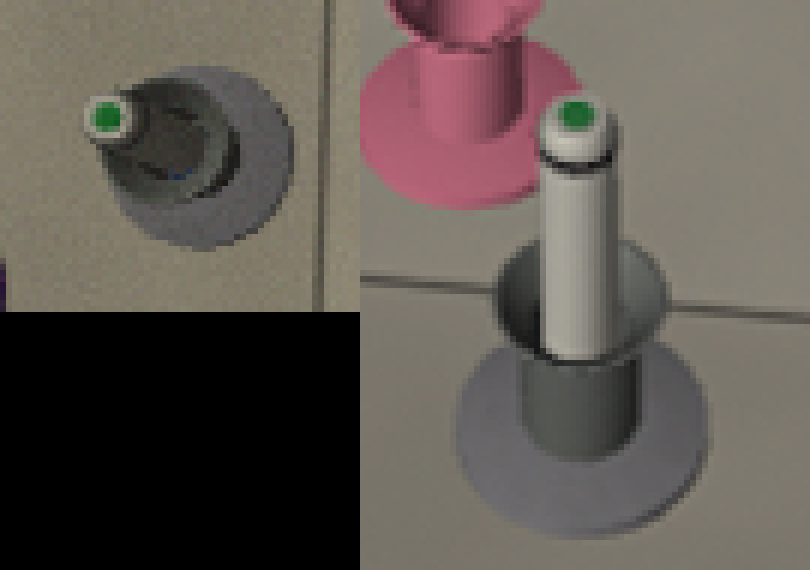

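The green pen-top dot is at about (148,229.5) in the top view and (291,294) in the side view. The grey foot is centred near (163.3,236.3) in the top view.

```bash
python3 - <<'E'
from h import *
S=dict(np.load("side0.npz"));T=dict(np.load("top0.npz"))
G=((40,100,50),(85,255,255))
a,_,_=blob(S,*G,(280,285,300,305));b,_,_=blob(T,*G,(140,222,156,238))
print("pentop",a,b,tri([ray(S,a),ray(T,b)]).round(4),plane(S,a,.162).round(4),plane(T,b,.162).round(4))
# foot: extents in ground-plane coordinates of bluish-grey pixels
print("foot top", plane(T,(163.3,236.3),.01).round(4), "side", plane(S,(255+(455+710)/2/6-60,275+ (345+530)/2/6),.01).round(4))
# funnel rim centre, two views
print("rim", tri([ray(S,(255+(496+672)/12-60,275+(237+362)/12)),ray(T,(130+165/6,210+139/6))]).round(4))
c,st,m=blob(T,(18,120,80),(32,255,255),(270,195,300,225)); ys,xs=np.nonzero(m); print("grip",c,plane(T,(c[0]-1,c[1]-1),.122),[plane(T,p,.122)[:2].round(4) for p in [(276.5,211),(292,211),(284,203.5),(284,219)]])
c,st,_=blob(S,(18,120,80),(32,255,255),(260,180,310,240)); print(plane(S,(c[0],st[1]+3.),.122))
E
```

```text
pentop [290.77777778 293.5       ] [147.46666667 228.86666667] [0.4821 0.367  0.1627] [0.4825 0.3664 0.162 ] [0.4818 0.3672 0.162 ]
foot top [0.4786 0.3642 0.01  ] side [0.4799 0.3785 0.01  ]
rim [0.4808 0.3659 0.0685]
grip [283.7972028  210.59440559] [0.53953106 0.01799814 0.122     ] [array([0.5357, 0.0349]), array([ 0.5358, -0.0067]), array([0.5562, 0.0147]), array([0.514 , 0.0148])]
[0.54468544 0.01899523 0.122     ]
```

>>> step_arm([
  [[160, -230, -20, 0, 0, -33, 85], [327, -464, -40, 0, 0, -66.5, 85], [327, -464, -40, 0, 0, -66.5, 85], [327, -464, -40, 0, 0, -66.5, 85], [327, -464, -40, 0, 0, -66.5, 85], [327, -464, -40, 0, 0, -66.5, 85], [327, -464, -40, 0, 0, -66.5, 85], [327, -464, -40, 0, 0, -66.5, 85], [327, -464, -40, 0, 0, -66.5, 85], [327, -464, -40, 0, 0, -66.5, 85], [327, -464, -40, 0, 0, -66.5, 85], [327, -464, -40, 0, 0, -66.5, 85], [327, -464, -40, 0, 0, -66.5, 85], [327, -464, -40, 0, 0, -66.5, 85], [327, -464, -40, 0, 0, -66.5, 85], [327, -464, -40, 0, 0, -66.5, 85], [327, -464, -40, 0, 0, -66.5, 85]],
])

```text
clock: 1.52
position: [0.5439, 0.0139, 0.1908]
tool_rot: [-3.14, -0.0, 1.553]
force: [-0.6, -0.3, 0.8]
gripper_width: 0.0855
finger_force: 0.0
```

```bash
python3 - <<'E'
from h import *
from workcell import bot,cams
g=cams.grab_frame("wrist"); np.savez("w0.npz",**g); cv2.imwrite("pics/w0.png",g["frame"][:,:,::-1])
print(bot.sense()["position"],g["cam_to_world"].round(3).tolist())
for nm,lo,hi,z in[("grip",(18,120,80),(32,255,255),.122),("spot",(100,120,60),(130,255,255),.151)]:
    c,s,_=blob(g,lo,hi,(0,0,560,420)); print(nm,c,s,plane(g,c,z).round(4))
E
```

```text
[0.54381527 0.0144088  0.1909927 ] [[1.0, -0.016, -0.007, 0.546], [-0.017, -0.946, -0.325, 0.098], [-0.002, 0.325, -0.946, 0.334], [0.0, 0.0, 0.0, 1.0]]
grip [278.31064483 202.42374616] [ 256  175   45   58 1954] [0.5448 0.0264 0.122 ]
spot [277.97617156  35.90349484] [ 195   28  167   16 2518] [0.5465 0.1288 0.151 ]
```

View pics/w0.png

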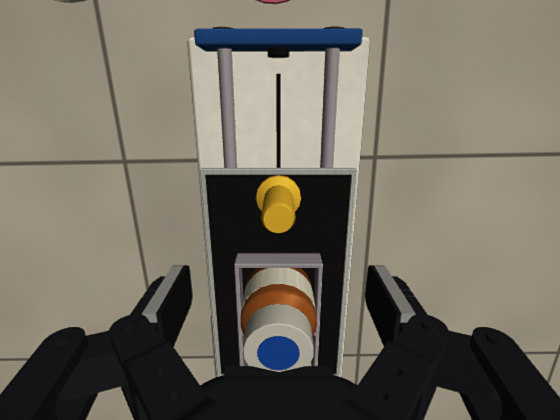

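The wrist view shows the grip top at about (279,218), centred between the open jaws at x ≈ 0.545, and the spot at (278,352). Next I descend, close and draw.

>>> step_arm([
  [[1, 1, -35, 0, 0, 0, 85], [1, 1, -70, 0, 0, 0, 85], [1, 1, -95, 0, 0, 0, 60], [1, 1, -103, 0, 0, 0, 40], [1, 1, -103, 0, 0, 0, 15], [1, 1, -103, 0, 0, 0, 15], [1, 1, -103, 0, 0, 0, 15], [1, 1, -103, 0, 0, 0, 15], [1, 1, -103, 0, 0, 0, 15], [1, 1, -103, 0, 0, 0, 15]],
])

```text
clock: 2.4
position: [0.5435, 0.0149, 0.09]
tool_rot: [-3.139, -0.0, 1.554]
force: [-6.2, 0.4, 3.8]
gripper_width: 0.0243
finger_force: 58.9
```

>>> step_arm([
  [[0, 2, 0, 0, 0, 0, 15], [0, 6, 0, 0, 0, 0, 15], [0, 12, 0, 0, 0, 0, 15], [0, 20, 0, 0, 0, 0, 15], [0, 29, 0, 0, 0, 0, 15], [1, 38, 0, 0, 0, 0, 15], [1, 47, 0, 0, 0, 0, 15], [1, 56, 0, 0, 0, 0, 15], [1, 64, 0, 0, 0, 0, 15], [1, 69, 0, 0, 0, 0, 15], [1, 73, 0, 0, 0, 0, 15], [1, 75, 0, 0, 0, 0, 15], [1, 75, 0, 0, 0, 0, 15], [1, 75, 0, 0, 0, 0, 15], [1, 75, 0, 0, 0, 0, 15]],
])

```text
clock: 3.65
position: [0.5448, 0.0895, 0.0901]
tool_rot: [-3.139, 0.001, 1.554]
force: [-6.3, -0.2, 3.2]
gripper_width: 0.024
finger_force: 58.9
```

```bash
cat >> h.py <<'E'
def spot(n="top",f="spots.txt",skip=False):
    from workcell import bot,cams
    t0=bot.sense()["clock"]; g=cams.grab_frame(n); s=bot.sense()
    roi=(250,190,385,228) if n=="top" else (262,140,312,215)
    c,st,_=blob(g,(100,120,60),(130,255,255),roi); p=plane(g,c,.151)
    if not skip: open(f,"a").write(f"{n} {t0} {p[0]} {p[1]} {st[4]}\n")
    print(n,round(t0,4),p.round(4),st[4],s["position"].round(4),s["gripper_width"].round(4),s["force"].round(1))
    return g
E
python3 -c "
from h import *
spot('top');spot('side')"
```

```text
Traceback (most recent call last):
  File "h.py", line 19, in spot
    print(n,round(t0,4),p.round(4),st[4],s["position"].round(4),s["gripper_width"].round(4),s["force"].round(1))
                                                                ^^^^^^^^^^^^^^^^^^^^^^^^
AttributeError: 'float' object has no attribute 'round'
```

```bash
sed -i 's/,s\["gripper_width"\].round(4),s\["force"\].round(1)/,round(float(s["gripper_width"]),4)/' h.py
python3 -c "
from h import *
g=spot('side');h=spot('top',skip=True)
cv2.imwrite('pics/s1.png',np.hstack([g['frame'][100:300,180:420],h['frame'][130:330,180:420]])[:,:,::-1])"; cat spots.txt
```

```text
side 3.7 [ 0.5142 -0.1505  0.151 ] 150 [0.5448 0.0895 0.09  ] 0.024
top 3.75 [ 0.5432 -0.0096  0.151 ] 110 [0.5447 0.0895 0.0901] 0.0245
top 3.65 0.5434336726635389 -0.009540107288532447 107
side 3.7 0.5141910335006816 -0.1504672430370808 150
```

View pics/s1.png

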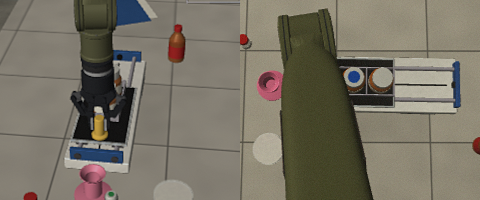

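The side crop is blocked by the gripper, so that entry is bogus. The top crop shows the spot clearly, about 74 mm to +y of its rest position. Releasing now.

>>> step_arm([
  [[0, 0, 0, 0, 0, 0, 85], [0, 0, 0, 0, 0, 0, 85], [0, 0, 0, 0, 0, 0, 85], [0, 0, 0, 0, 0, 0, 85], [0, 0, 30, 0, 0, 0, 85], [0, 0, 70, 0, 0, 0, 85], [0, 0, 110, 0, 0, 0, 85], [-5, 35, 150, 0, 0, 0, 85], [-15, 75, 160, 0, 0, 0, 85]],
])

```text
clock: 4.55
position: [0.5375, 0.1541, 0.25]
tool_rot: [3.132, -0.002, 1.548]
force: [1.0, 0.3, 0.7]
gripper_width: 0.0848
finger_force: 0.0
```

```bash
sed -i '/side/d' spots.txt; python3 -c "
from h import *
spot()"
```

```text
top 4.55 [ 0.5421 -0.0904  0.151 ] 104 [0.536  0.1626 0.2514] 0.0851
```

>>> step_arm([
  [[-10, 40, 0, 0, 0, 0, 85], [-20, 80, 0, 0, 0, 0, 85], [-30, 120, 0, 0, 0, 0, 85], [-40, 160, 0, 0, 0, 0, 85], [-48, 202, 0, 0, 0, 0, 80], [-48, 202, 0, 0, 0, 0, 75]],
])

```text
clock: 5.1
position: [0.4846, 0.364, 0.244]
tool_rot: [3.141, -0.004, 1.561]
force: [1.0, -0.0, 0.5]
gripper_width: 0.0748
finger_force: 0.0
```

```bash
python3 -c "
from h import *
spot()"
```

```text
top 5.1 [ 0.541  -0.1527  0.151 ] 106 [0.4852 0.3609 0.244 ] 0.0752
```

>>> step_arm([
  [[0, 1, -20, 0, 0, 0, 75], [0, 1, -50, 0, 0, 0, 75], [0, 1, -80, 0, 0, 0, 75], [0, 1, -110, 0, 0, 0, 75], [0, 1, -132, 0, 0, 0, 75], [0, 1, -142, 0, 0, 0, 75], [0, 1, -142, 0, 0, 0, 75]],
])

```text
clock: 5.73
position: [0.4847, 0.3557, 0.0999]
tool_rot: [-3.137, 0.004, 1.552]
force: [0.7, -0.1, 0.2]
gripper_width: 0.075
finger_force: 0.0
```

```bash
python3 -c "
from h import *
spot()"
```

```text
top 5.7333 [ 0.5418 -0.1078  0.151 ] 104 [0.4858 0.3567 0.1018] 0.0748
```

>>> step_arm([
  [[0, 0, 0, 0, 0, 0, 40], [0, 0, 0, 0, 0, 0, 15], [0, 0, 0, 0, 0, 0, 15], [0, 0, 0, 0, 0, 0, 15], [0, 0, 0, 0, 0, 0, 15], [0, 0, 0, 0, 0, 0, 15]],
])

```text
clock: 6.28
position: [0.486, 0.3584, 0.1039]
tool_rot: [3.141, -0.002, 1.554]
force: [-1.7, 0.7, 5.7]
gripper_width: 0.0251
finger_force: 56.4
```

```bash
python3 -c "
from h import *
spot()"
```

```text
top 6.2833 [ 0.5429 -0.0295  0.151 ] 106 [0.486  0.3585 0.1039] 0.0249
```

The fingers closed about 8 mm off the pen's axis, so I'll open, centre and regrasp.

>>> step_arm([
  [[0, 0, 0, 0, 0, 0, 60], [0, 0, 0, 0, 0, 0, 60], [0, 0, 0, 0, 0, 0, 60], [-4, 8, 3, 0, 0, 0, 50], [-4, 8, 3, 0, 0, 0, 50], [-4, 8, 3, 0, 0, 0, 50]],
])

```text
clock: 6.83
position: [0.482, 0.3666, 0.1056]
tool_rot: [3.141, -0.0, 1.554]
force: [0.2, -0.5, 0.6]
gripper_width: 0.0499
finger_force: 0.0
```

```bash
python3 -c "
from h import *
spot()"
```

```text
top 6.8333 [ 0.5431 -0.0265  0.151 ] 107 [0.4821 0.3663 0.1055] 0.05
```

>>> step_arm([
  [[0, 0, 0, 0, 0, 0, 15], [0, 0, 0, 0, 0, 0, 15], [0, 0, 0, 0, 0, 0, 15], [0, 0, 0, 0, 0, 0, 15], [0, 0, 0, 0, 0, 0, 15], [0, 0, 0, 0, 0, 0, 15]],
])

```text
clock: 7.38
position: [0.4823, 0.3659, 0.1055]
tool_rot: [3.141, -0.0, 1.553]
force: [0.0, 0.3, 1.0]
gripper_width: 0.0246
finger_force: 58.8
```

```bash
python3 -c "
from h import *
spot()
g=spot('side',skip=True)
cv2.imwrite('pics/s2.png',cv2.resize(g['frame'][250:390,220:380,::-1],None,fx=3,fy=3))"; cat > fit.py <<'E'
import numpy as np
from scipy.optimize import least_squares
D=[l.split() for l in open("spots.txt")]; D=np.array([[float(v) for v in d[1:4]] for d in D if float(d[1])>4])
t,y=D[:,0]-3.75,D[:,2]
f=lambda q,t:q[0]+q[1]*np.exp(-q[4]*t)*np.cos(q[2]*t+q[3])
res=lambda q:np.r_[(f(q,t)-y)/.001,(q[4]-.0252)/.002,(q[1]-.074)/.004]
q=min((least_squares(res,[-.0837,.074,2*np.pi/T,p,.0252]) for T in(2.6,2.8,3,3.2) for p in(-.3,0,.2)),key=lambda r:r.cost).x
Y=lambda c:f(q,np.asarray(c)-3.75)
if __name__=="__main__": print(q,"T",2*np.pi/q[2],((Y(D[:,0])-y)*1e3).round(1),D[:,1].mean())
E
python3 fit.py
```

```text
top 7.3833 [ 0.5421 -0.1009  0.151 ] 104 [0.4823 0.3659 0.1055] 0.0248
[-0.08351273  0.07357849  2.27635808 -0.15595161  0.02517981] T 2.7601919719961767 [ 0.1 -0.1  0.1 -0.  -0.   0. ] 0.5421662736012599Traceback (most recent call last):
  File "<string>", line 4, in <module>
    g=spot('side',skip=True)
  File "h.py", line 17, in spot
    c,st,_=blob(g,(100,120,60),(130,255,255),roi); p=plane(g,c,.151)
           ~~~~^^^^^^^^^^^^^^^^^^^^^^^^^^^^^^^^^^
  File "h.py", line 12, in blob
    n,l,s,c=cv2.connectedComponentsWithStats(m); i=1+np.argmax(s[1:,4]); return c[i],s[i],(l==i)
                                                     ~~~~~~~~~^^^^^^^^^
    return _wrapfunc(a, 'argmax', axis=axis, out=out, **kwds)
    return bound(*args, **kwds)
ValueError: attempt to get argmax of an empty sequence
```

The fit residual is 0.1 mm with a period of 2.760 s. I'll lift the pen and carry it over the swing's centre.

>>> step_arm([
  [[0, 0, 20, 0, 0, 0, 15], [0, 0, 50, 0, 0, 0, 15], [0, 0, 85, 0, 0, 0, 15], [0, 0, 120, 0, 0, 0, 15], [2, -12, 150, 0, 0, 0, 15], [5, -35, 163, 0, 0, 0, 15], [9, -70, 163, 0, 0, 0, 15], [13, -105, 163, 0, 0, 0, 15], [18, -140, 163, 0, 0, 0, 15], [23, -175, 163, 0, 0, 0, 15], [28, -210, 163, 0, 0, 0, 15], [32, -245, 163, 0, 0, 0, 15], [37, -280, 163, 0, 0, 0, 15], [42, -315, 163, 0, 0, 0, 15], [46, -350, 163, 0, 0, 0, 15], [51, -385, 163, 0, 0, 0, 15], [56, -415, 163, 0, 0, 0, 15], [59, -437, 163, 0, 0, 0, 15], [60, -450, 163, 0, 0, 0, 15], [60, -450, 163, 0, 0, 0, 15]],
])

```text
clock: 9.15
position: [0.5419, -0.0863, 0.268]
tool_rot: [-3.141, 0.0, 1.55]
force: [0.5, 0.4, -0.6]
gripper_width: 0.0245
finger_force: 58.8
```

```bash
python3 - <<'E'
from h import *
from workcell import bot,cams
for i in range(3):
    s=bot.sense(); print(s["clock"],s["position"].round(4),s["tool_rot"].round(3),s["gripper_width"]); 
    if i==0: g=cams.grab_frame("side")
    if i==1: k=cams.grab_frame("top")
np.savez("p1.npz",**g)
cv2.imwrite('pics/s2.png',np.hstack([cv2.resize(g['frame'][60:260,210:370,::-1],None,fx=2.4,fy=2.4),cv2.resize(k['frame'][120:320,240:400,::-1],None,fx=2.4,fy=2.4)]))
E
```

```text
9.15 [ 0.5419 -0.0863  0.268 ] [-3.141  0.     1.55 ] 0.024502933764890253
9.2 [ 0.5417 -0.0847  0.268 ] [-3.141e+00 -1.000e-03  1.551e+00] 0.024594689828839122
9.25 [ 0.5417 -0.0838  0.2681] [-3.141e+00 -1.000e-03  1.553e+00] 0.024729374322603383
```

View pics/s2.png

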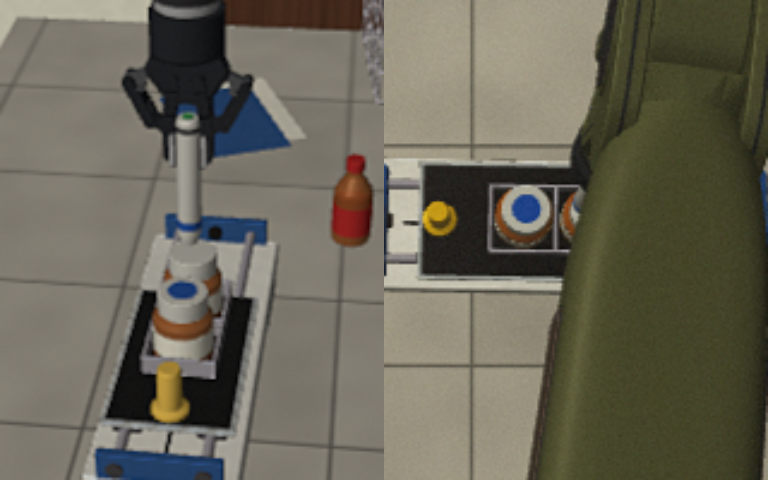

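The side crop shows the upright pen, its tip at about image (288,160), beside the tray. The spot is near its +y extreme. Next I compute the tip position and the tracking rows.

```bash
cat > trk.py <<'E'
import sys,numpy as np
from fit import Y
from workcell import bot
y0,lag=float(sys.argv[1]),float(sys.argv[2]); s=bot.sense(); c=s["clock"]
t=c+np.arange(1,21)/12
print(c,s["position"].round(4),"spot now",Y(c).round(4)); print("d/mm",((Y(t+lag)-y0)*1e3).round().astype(int).tolist())
E
python3 -c "
from h import *
g=dict(np.load('p1.npz'))
print(plane(g,(288.3,159.5),.1745),plane(g,(288.3,108.8),.3245))"
python3 trk.py -.0838 .04
```

```text
[ 0.54549156 -0.08657336  0.1745    ] [ 0.54257659 -0.08035375  0.3245    ]
9.25 [ 0.5417 -0.0838  0.2681] spot now -0.0208
d/mm [64, 62, 57, 51, 43, 33, 22, 11, -1, -13, -24, -35, -44, -51, -57, -60, -61, -61, -57, -52]
```

>>> step_arm([
  [[1, 15, 0, 0, 0, 0, 15], [1, 32, 0, 0, 0, 0, 15], [1, 45, 0, 0, 0, 0, 15], [1, 48, 0, 0, 0, 0, 15], [1, 43, 0, 0, 0, 0, 15], [1, 33, 0, 0, 0, 0, 15], [0, 22, 0, 0, 0, 0, 15], [0, 11, 0, 0, 0, 0, 15], [0, -1, 0, 0, 0, 0, 15], [0, -13, 0, 0, 0, 0, 15], [0, -24, 0, 0, 0, 0, 15], [-1, -35, 0, 0, 0, 0, 15]],
])

```text
clock: 10.25
position: [0.5411, -0.121, 0.2684]
tool_rot: [3.142, 0.0, 1.552]
force: [-0.4, -0.0, -0.8]
gripper_width: 0.0241
finger_force: 58.8
```

```bash
python3 trk.py -.0838 .04; python3 -c "
from workcell import bot
print(bot.sense()['joint_vel'].round(3))"
```

```text
10.25 [ 0.5411 -0.121   0.2684] spot now -0.1136
d/mm [-44, -51, -57, -60, -61, -61, -57, -52, -45, -37, -27, -16, -5, 7, 18, 29, 38, 46, 53, 57]
[-0.233  0.025  0.036  0.013  0.001 -0.235]
```

The arm leads slightly: measured position is about 2 mm past the command, so there's effectively no lag. I'll use a lag of -0.015 s.

```bash
python3 trk.py -.1188 -.015
```

```text
10.25 [ 0.5411 -0.121   0.2684] spot now -0.1136
d/mm [-3, -11, -18, -23, -26, -26, -25, -21, -15, -8, 2, 12, 23, 34, 46, 57, 67, 76, 83, 89]
```

>>> step_arm([
  [[0, -4, 0, 0, 0, 0, 15], [0, -11, 0, 0, 0, 0, 15], [0, -18, 0, 0, 0, 0, 15], [0, -23, 0, 0, 0, 0, 15], [0, -26, 0, 0, 0, 0, 15], [0, -26, 0, 0, 0, 0, 15], [0, -25, 0, 0, 0, 0, 15], [0, -21, 0, 0, 0, 0, 15], [0, -15, 0, 0, 0, 0, 15], [0, -8, 0, 0, 0, 0, 15], [0, 2, 0, 0, 0, 0, 15], [1, 12, 0, 0, 0, 0, 15], [1, 23, 0, 0, 0, 0, 15], [1, 34, 0, 0, 0, 0, 15], [1, 46, 0, 0, 0, 0, 15], [1, 57, 0, 0, 0, 0, 15], [2, 67, 0, 0, 0, 0, 15], [2, 76, 0, 0, 0, 0, 15], [2, 83, 0, 0, 0, 0, 15], [2, 89, 0, 0, 0, 0, 15]],
])

```text
clock: 11.92
position: [0.5431, -0.0292, 0.2684]
tool_rot: [-3.142, 0.0, 1.554]
force: [0.2, 0.1, -0.7]
gripper_width: 0.0247
finger_force: 58.8
```

```bash
python3 trk.py -.0298 -.015
```

```text
11.9167 [ 0.5431 -0.0292  0.2684] spot now -0.0287
d/mm [4, 6, 5, 3, -2, -8, -16, -25, -36, -47, -58, -69, -79, -88, -96, -103, -108, -111, -111, -110]
```

```bash
python3 - <<'E'
from workcell import cams
import cv2
g=cams.grab_frame("side"); cv2.imwrite('pics/s3.png',cv2.resize(g['frame'][100:240,220:360,::-1],None,fx=4,fy=4))
E
python3 trk.py -.0298 -.015
```

```text
11.9667 [ 0.5431 -0.0285  0.2684] spot now -0.0264
d/mm [5, 6, 4, 0, -5, -13, -21, -31, -42, -53, -64, -75, -85, -93, -101, -106, -110, -111, -111, -108]
```

View pics/s3.png

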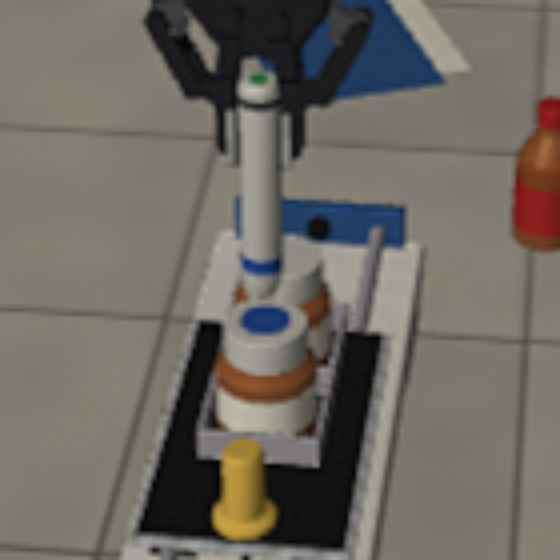

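The tip at (263,300) in the crop hangs right over the blue spot at (265,319), aligned within a few mm. I'll keep tracking.

>>> step_arm([
  [[0, 5, 0, 0, 0, 0, 15], [0, 6, 0, 0, 0, 0, 15], [0, 4, 0, 0, 0, 0, 15], [0, 0, 0, 0, 0, 0, 15], [0, -5, 0, 0, 0, 0, 15], [0, -13, 0, 0, 0, 0, 15], [0, -21, 0, 0, 0, 0, 15], [0, -31, 0, 0, 0, 0, 15], [-1, -42, 0, 0, 0, 0, 15], [-1, -53, 0, 0, 0, 0, 15], [-1, -64, 0, 0, 0, 0, 15], [-1, -75, 0, 0, 0, 0, 15], [-1, -85, 0, 0, 0, 0, 15], [-2, -93, 0, 0, 0, 0, 15], [-2, -101, 0, 0, 0, 0, 15], [-2, -106, 0, 0, 0, 0, 15], [-2, -110, 0, 0, 0, 0, 15], [-2, -111, 0, 0, 0, 0, 15], [-2, -111, 0, 0, 0, 0, 15], [-2, -108, 0, 0, 0, 0, 15]],
])

```text
clock: 13.63
position: [0.5411, -0.1381, 0.2684]
tool_rot: [3.142, -0.0, 1.553]
force: [0.3, 0.5, -1.4]
gripper_width: 0.0245
finger_force: 58.8
```

```bash
python3 trk.py -.1378 -.015
```

```text
13.6333 [ 0.5411 -0.1381  0.2684] spot now -0.1374
d/mm [4, 10, 18, 27, 37, 48, 58, 69, 79, 88, 96, 102, 107, 109, 110, 109, 105, 100, 94, 85]
```

>>> step_arm([
  [[0, 4, 0, 0, 0, 0, 15], [0, 10, 0, 0, 0, 0, 15], [0, 18, 0, 0, 0, 0, 15], [0, 27, 0, 0, 0, 0, 15], [0, 37, 0, 0, 0, 0, 15], [1, 48, 0, 0, 0, 0, 15], [1, 58, 0, 0, 0, 0, 15], [1, 69, 0, 0, 0, 0, 15], [1, 79, 0, 0, 0, 0, 15], [1, 88, 0, 0, 0, 0, 15], [2, 96, 0, 0, 0, 0, 15], [2, 102, 0, 0, 0, 0, 15], [2, 107, 0, 0, 0, 0, 15], [2, 109, 0, 0, 0, 0, 15], [2, 110, 0, 0, 0, 0, 15], [2, 109, 0, 0, 0, 0, 15], [2, 105, 0, 0, 0, 0, 15], [2, 100, 0, 0, 0, 0, 15], [2, 94, 0, 0, 0, 0, 15], [2, 85, 0, 0, 0, 0, 15]],
])

```text
clock: 15.3
position: [0.5431, -0.0538, 0.2685]
tool_rot: [3.142, -0.0, 1.553]
force: [-0.5, 0.4, -0.6]
gripper_width: 0.0248
finger_force: 58.8
```

```bash
python3 trk.py -.0528 -.015; python3 -c "
from h import *
spot('wrist' if 0 else 'top',skip=True)" 2>&1 | tail -1; python3 trk.py -.0528 -.015; python3 - <<'E'
from workcell import cams
import cv2
g=cams.grab_frame("wrist"); cv2.imwrite('pics/w4.png',g['frame'][:,:,::-1])
E
python3 trk.py -.0528 -.015
```

```text
15.3 [ 0.5431 -0.0538  0.2685] spot now -0.0539
d/mm [-9, -19, -29, -39, -49, -58, -67, -74, -79, -83, -84, -84, -82, -78, -72, -65, -57, -48, -38, -28]
ValueError: attempt to get argmax of an empty sequence
15.35 [ 0.5431 -0.0557  0.2685] spot now -0.0594
d/mm [-15, -25, -35, -45, -55, -64, -71, -77, -81, -84, -84, -83, -80, -75, -68, -60, -52, -42, -32, -22]
15.4 [ 0.5431 -0.0548  0.2684] spot now -0.0652
d/mm [-21, -31, -41, -51, -60, -68, -75, -80, -83, -84, -84, -81, -77, -71, -64, -55, -46, -36, -26, -16]
```

View pics/w4.png

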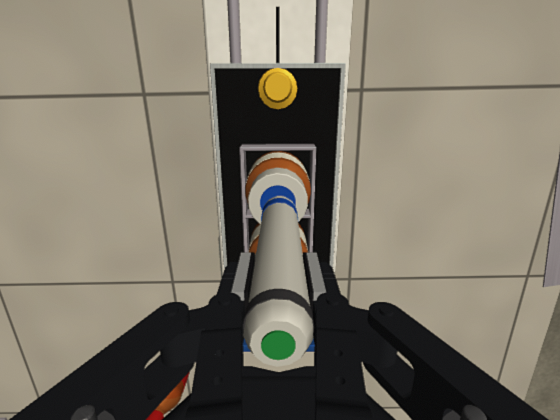

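The wrist view shows the tip's blue band over the spot at (278,195). As insurance I'll add an unbroken second pass.

>>> step_arm([
  [[0, -19, 0, 0, 0, 0, 15], [0, -31, 0, 0, 0, 0, 15], [0, -41, 0, 0, 0, 0, 15], [0, -51, 0, 0, 0, 0, 15], [-1, -60, 0, 0, 0, 0, 15], [-1, -68, 0, 0, 0, 0, 15], [-1, -75, 0, 0, 0, 0, 15], [-2, -80, 0, 0, 0, 0, 15], [-2, -83, 0, 0, 0, 0, 15], [-2, -84, 0, 0, 0, 0, 15], [-2, -84, 0, 0, 0, 0, 15], [-2, -81, 0, 0, 0, 0, 15], [-2, -77, 0, 0, 0, 0, 15], [-1, -71, 0, 0, 0, 0, 15], [-1, -64, 0, 0, 0, 0, 15], [-1, -55, 0, 0, 0, 0, 15], [-1, -46, 0, 0, 0, 0, 15], [-1, -36, 0, 0, 0, 0, 15], [0, -26, 0, 0, 0, 0, 15], [0, -16, 0, 0, 0, 0, 15]],
])

```text
clock: 17.07
position: [0.5432, -0.0678, 0.2685]
tool_rot: [3.141, -0.0, 1.554]
force: [0.7, 1.1, -0.5]
gripper_width: 0.0249
finger_force: 58.8
```

```bash
python3 trk.py -.0688 -.015
```

```text
17.0667 [ 0.5432 -0.0678  0.2685] spot now -0.0673
d/mm [9, 17, 24, 30, 34, 37, 37, 36, 33, 28, 21, 14, 5, -4, -14, -23, -33, -41, -49, -55]
```

>>> step_arm([
  [[0, 9, 0, 0, 0, 0, 15], [0, 17, 0, 0, 0, 0, 15], [0, 24, 0, 0, 0, 0, 15], [0, 30, 0, 0, 0, 0, 15], [0, 34, 0, 0, 0, 0, 15], [0, 37, 0, 0, 0, 0, 15], [0, 37, 0, 0, 0, 0, 15], [0, 36, 0, 0, 0, 0, 15], [0, 33, 0, 0, 0, 0, 15], [0, 28, 0, 0, 0, 0, 15], [0, 21, 0, 0, 0, 0, 15], [0, 14, 0, 0, 0, 0, 15], [0, 5, 0, 0, 0, 0, 15], [0, -4, 0, 0, 0, 0, 15], [-1, -14, 0, 0, 0, 0, 15], [-1, -23, 0, 0, 0, 0, 15], [-1, -33, 0, 0, 0, 0, 15], [-1, -41, 0, 0, 0, 0, 15], [-2, -49, 0, 0, 0, 0, 15], [-2, -55, 0, 0, 0, 0, 15]],
])

```text
clock: 18.73
position: [0.5409, -0.1252, 0.2684]
tool_rot: [-3.141, 0.0, 1.553]
force: [-0.4, -0.5, -0.7]
gripper_width: 0.0247
finger_force: 58.8
```

```bash
python3 trk.py -.1238 -.015
```

```text
18.7333 [ 0.5409 -0.1252  0.2684] spot now -0.125
d/mm [-5, -8, -10, -9, -7, -4, 2, 9, 16, 25, 34, 43, 53, 61, 69, 76, 82, 86, 88, 89]
```

>>> step_arm([
  [[0, -5, 0, 0, 0, 0, 15], [0, -8, 0, 0, 0, 0, 15], [0, -10, 0, 0, 0, 0, 15], [0, -9, 0, 0, 0, 0, 15], [0, -7, 0, 0, 0, 0, 15], [0, -4, 0, 0, 0, 0, 15], [0, 2, 0, 0, 0, 0, 15], [0, 9, 0, 0, 0, 0, 15], [0, 16, 0, 0, 0, 0, 15], [1, 25, 0, 0, 0, 0, 15], [1, 34, 0, 0, 0, 0, 15], [1, 43, 0, 0, 0, 0, 15], [1, 53, 0, 0, 0, 0, 15], [1, 61, 0, 0, 0, 0, 15], [2, 69, 0, 0, 0, 0, 15], [2, 76, 0, 0, 0, 0, 15], [2, 82, 0, 0, 0, 0, 15], [2, 86, 0, 0, 0, 0, 15], [2, 88, 0, 0, 0, 0, 15], [2, 89, 0, 0, 0, 0, 15]],
])

```text
clock: 20.4
position: [0.5431, -0.0349, 0.2684]
tool_rot: [-3.142, 0.0, 1.553]
force: [0.6, -0.8, -0.7]
gripper_width: 0.0244
finger_force: 58.8
```

>>> step_arm([
  [[-1, 10, 15, 0, 0, 0, 15], [-5, 35, 20, 0, 0, 0, 15], [-10, 65, 20, 0, 0, 0, 15], [-15, 100, 20, 0, 0, 0, 15], [-20, 135, 20, 0, 0, 0, 15], [-26, 170, 20, 0, 0, 0, 15], [-31, 205, 20, 0, 0, 0, 15], [-36, 240, 20, 0, 0, 0, 15], [-42, 275, 20, 0, 0, 0, 15], [-47, 310, 20, 0, 0, 0, 15], [-52, 345, 10, 0, 0, 0, 15], [-57, 375, 0, 0, 0, 0, 15], [-60, 392, -20, 0, 0, 0, 15], [-61, 401, -40, 0, 0, 0, 15], [-61, 401, -60, 0, 0, 0, 15], [-61, 401, -70, 0, 0, 0, 15], [-61, 401, -70, 0, 0, 0, 15], [-61, 401, -70, 0, 0, 0, 15]],
])

```text
clock: 21.9
position: [0.4821, 0.3652, 0.1984]
tool_rot: [-3.141, 0.001, 1.552]
force: [-0.6, 0.4, -0.5]
gripper_width: 0.0249
finger_force: 58.9
```

>>> step_arm([
  [[0, 1, -12, 0, 0, 0, 15], [0, 1, -28, 0, 0, 0, 15], [0, 1, -44, 0, 0, 0, 15], [0, 1, -60, 0, 0, 0, 15], [0, 1, -74, 0, 0, 0, 15], [0, 1, -84, 0, 0, 0, 15], [0, 1, -90, 0, 0, 0, 15], [0, 1, -92, 0, 0, 0, 15], [0, 1, -92, 0, 0, 0, 15], [0, 1, -92, 0, 0, 0, 15]],
])

```text
clock: 22.73
position: [0.4828, 0.3672, 0.1074]
tool_rot: [3.14, -0.001, 1.553]
force: [0.5, -1.2, -0.7]
gripper_width: 0.0246
finger_force: 58.9
```

No contact force. It's 2 mm from the seat, so I'll lower slightly, release and retreat straight up.

>>> step_arm([
  [[0, 0, -1, 0, 0, 0, 15], [0, 0, -1, 0, 0, 0, 15], [0, 0, -1, 0, 0, 0, 40], [0, 0, -1, 0, 0, 0, 70], [0, 0, -1, 0, 0, 0, 70], [0, 0, -1, 0, 0, 0, 70], [0, 0, -1, 0, 0, 0, 70], [0, 0, 20, 0, 0, 0, 70], [0, 0, 50, 0, 0, 0, 70], [0, 0, 85, 0, 0, 0, 70], [0, 0, 120, 0, 0, 0, 70], [0, 20, 140, 0, 0, 0, 70], [-20, 50, 140, 0, 0, 0, 70], [-50, 80, 140, 0, 0, 0, 70], [-80, 110, 140, 0, 0, 0, 70], [-100, 120, 140, 0, 0, 0, 70], [-100, 120, 140, 0, 0, 0, 70]],
])

```text
clock: 24.15
position: [0.3779, 0.4896, 0.2464]
tool_rot: [-3.139, -0.001, 1.559]
force: [0.0, -1.0, -0.4]
gripper_width: 0.0701
finger_force: 0.0
```

```bash
python3 - <<'E'
from h import *
from workcell import bot,cams
S=cams.grab_frame("side");T=cams.grab_frame("top")
G=((40,100,50),(85,255,255))
try:
    a,sa,_=blob(S,*G,(270,275,310,315));b,sb,_=blob(T,*G,(135,215,165,250))
    print("pentop",a,sa,b,sb,tri([ray(S,a),ray(T,b)]).round(4))
except Exception as e: print(e)
cv2.imwrite('pics/end.png',np.hstack([cv2.resize(S['frame'][130:390,190:390,::-1],None,fx=1.5,fy=1.5),cv2.resize(T['frame'][130:330,120:420,::-1],(450,390))]))
print(bot.sense()["position"],bot.sense()["clock"])
E
```

```text
pentop [289.41176471 293.58823529] [287 292   6   4  17] [147.38461538 228.38461538] [146 227   4   4  13] [0.484  0.3674 0.1624]
[0.38132676 0.48731203 0.24642315] 24.25
```

View pics/end.png

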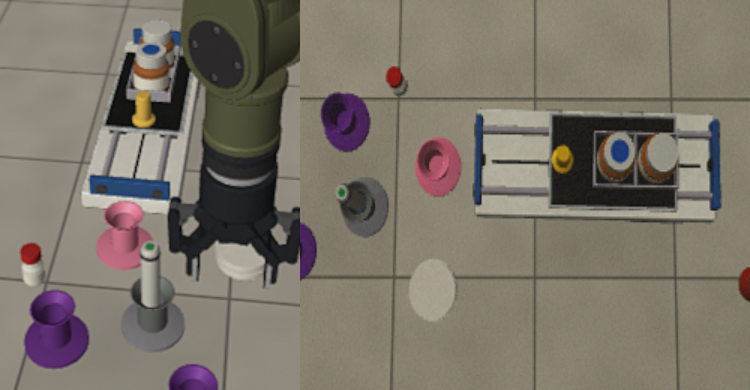

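The final picture shows the pen upright and seated, with its top at z = 0.162 m as at the start. Both bottles stand in the tray and the bystanders haven't moved.

```bash
python3 -c "
from workcell import bot
print(bot.hand_in())"
```

```text
the job is handed in; nothing more can be done
None
```

The job is handed in (no verdict came back): the tray was let go at about 74 mm, the pen stayed over the blue spot for about 5 s and then about 5 s more, and it is back upright in its holder with both bottles standing.

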